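# Put the inspection camera's optics away

### The arm

A 6-joint arm with a two-finger parallel gripper is mounted at the origin on the work surface. World frame = base frame: x ahead of the robot, y to its left, z up, the work surface at z = 0. Lengths are in m, angles in rad, forces in N, time in s.
With the tool pointing down it reaches from about 0.275 to 1 m from the base axis. Payload 8.4 kg.
Tool frame: the origin (TCP) lies at the very end of the fingers, on their centre line; the grasp point (between the pads) lies 19 mm behind it (manip.hold_point_z is the distance from the TCP to the grasp point, in m); z points along the fingers, y is the direction in which the jaws open and shut (so a half turn about z gives the same grasp; the last joint's range is limited). The gripper opens to 85 mm and grips with 20 to 120 N. Pads are 22 mm wide; open, the fingers measure 114 mm over their backs; the gripper's body (76 mm by 85 mm) begins 54 mm behind the grasp point. The pads swing forward as they close: fully open they stand 13 mm farther back than shut.
Start: joints at [-1.182, 0.353, 1.633, -0, 1.155, -0.002], TCP at [0.238, -0.578, 0.195] pointing down, gripper open.
Joint ranges: [-2.63, 2.63], [-0.92, 2.1], [0.06, 2.66], [-1.3, 4.44], [0, 2.69], [-3.02, 3.02]. Speed limits (rad/s): [2.22, 2.22, 2.79, 3.14, 3.14, 3.14].

### API

Orientations are given as a unit quaternion [w, x, y, z].
In Python, from plant import manip gives the robot as it stands.
- The arm moves only by the tool carry_out, never from a script. Its argument "rows" is a list of rows, each a list of 2 entries, a list of its own where there are three numbers: the shift along the tool's x, y, z in mm, then the turn about the tool's z in degrees. A call has 1 to 8 rows; each row shifts and turns the commanded pose from where the row before left it, along the tool's axes as they then stand; what a row does not reach is not made up. A row lasts 1/10 s, in which the tool goes at most 50 mm and 8.59 degrees, less where a joint would pass 70% of its speed; a pose out of reach is approached as far as the arm can. A call with a gripper value outside its range is refused whole. "grip" is the finger opening in mm, from 0 to 85.4, set as the call begins (left out, the last holds). The fingers move at their own pace and stop on an object; "squeeze" is the grip in N (left out, the last holds). Time passes only in rows, so rows that do not move let the fingers close. It gives the time, the measured TCP pose, the force and the opening at its end, in the units of the state.
- manip.read_state(): the state, without advancing time (a new reading comes with each control period).
- manip.get_image(name): name is "side" or "top"; returns a dict with "img" (420x560x3 uint8, red, green, blue), "z_map" (420x560 float32, m along the optical axis (not along the pixel's ray), 0 where there is no reading), "fx", "fy", "cx", "cy" (pixels), "R" (3x3) and "t" (3): a world point X has camera coordinates R X + t. Camera axes: x right, y down, z forward; pixel columns grow to the right and rows downward; lengths in m; the calibration is good to about 2 mm. A picture is of the moment at which its call begins.
- manip.finish_job(): hands the job in, once; it reports no verdict.
The state is a dict: "time_s": time; "q": joint angles; "dq": joint speeds; "joint_torque": joint torques, N m; "eef_pos": TCP position; "orientation": TCP orientation; "wrist_force": force on the tool from outside, world axes, zero at the start; "wrist_torque": the same for the moment, N m; "grip_width": finger opening in m.
Only numpy, scipy, OpenCV 4.12 (cv2) and the standard library are available. Lean on these libraries where they do the work, as an engineer would, in place of code of your own. Each camera call takes 0.05 s, during which the arm holds its last target. There are 200 camera calls.

### The job

Put the inspection camera's three optical parts away: stand the stepped lens barrel upright in the bigger cell of the white tray and the thin-walled extension tube upright in its smaller cell, and open the white clamshell case, stand the small objective upright in the square recess of its foam, and close the case fully again. Set the two glass parts (barrel and objective) down gently, do not drop them, and leave the gearhead and the thick-walled bushing where they stand: they belong to the machine.

Things in the scene. Friction and masses are not known exactly. Their poses are not given: they have to be found in the camera images.
- lens: Lens barrel: black, stepped, upright, 70 mm tall: foot 46 mm in diameter up to height 26, cone to 32, then 36 mm in diameter to the top with its 29 mm glass disc. A 12 mm thick steel port sticks out sideways at height 14 to 33 mm from the axis, towards its -x. 0.2 to 0.4 kg. Origin: centre of the underside, z up. It goes into the tray's bigger cell.
- tube: Extension tube: plain aluminium thin-walled tube standing on end, 40 mm outside, 32 mm bore open right through, 45 mm tall. About 0.08 kg. Origin: centre of the underside, z up. It goes into the tray's smaller cell.
- objective: Objective: small black round lens, 32 mm in diameter up to height 31, tapering to 23 mm at the top, 38 mm tall, with a 15 mm glass disc on top and a thin steel band near the foot. About 0.1 kg. Origin: centre of the underside, z up. It goes into the case.
- gearhead: Look-alike, leave it: motor gearhead, black round body 39 mm across under a square 42 mm flange (44 to 50 mm high) with four screws and an 8 mm steel shaft sticking up from the top; 68 mm tall in all. Origin: centre of the underside.
- bushing: Look-alike, leave it: aluminium bushing of the same outside as the extension tube (40 mm across, 45 mm tall) but thick-walled, with a bore of only 13 mm. Origin: centre of the underside.
- tray: Open white tray, fixed, 190 (its x) x 110 (y) x 18 mm high, walls and floor 5 mm thick, lying left or right, opposite the case. A 4 mm cross wall, as high as the others, at x = +12 mm makes two cells: the bigger 100 x 100 mm, centred at x = -40, y = 0; the smaller 76 (x) x 100 mm (y), centred at x = +52, y = 0. Origin: centre of the underside, z up.
- case: White clamshell lens case, fixed. Lower shell 120 x 120 x 30 mm, walls and floor 5 mm; 6 mm foam on the floor has a square 56 mm recess in the middle, down to the floor (5 mm above the bench). Lid: hollow shell 22 mm high, hinged along the far top edge: axis parallel to the case's y through x = +60, z = 30.5 mm. Origin: centre of the underside, z up; tab side is -x.
- lid (a joint): Opening angle of the case's lid in rad: 0 shut, growing as its tab side swings up and back over the hinge, at most 1.9. The hinge is stiff (0.14 N m): the lid stays at whatever angle it is left, so it must be pressed down to shut fully. It starts shut.
- lid_tab (a point): Grip point in the black upright fin on the lid, 14 mm wide (case's y) x 20 (x), standing 38 mm above the lid's top (52.5 to 90.5 mm above the bench while shut). The point is 27 mm above the lid's top; while shut it is 106 mm from the hinge axis towards -x and 49 mm above it. It turns with the lid; pinched across its 14 mm it can turn between the fingers.
Things that resemble listed ones, but are neither listed nor needed, are in the scene too. Leave any pink or red look-alike of the lens alone.

How it is judged:
By the outcome, as a careful person would: the job done as asked, in the order asked, and still so for the second after the job is handed in, with the robot touching nothing.
It also fails if it takes over 141 s, if anything falls off the work surface, if the arm or the gripper's body presses on something with over 40 N, if the wrist force passes 120 N, or if a joint passes its speed limit or range.

## Working session

There is one attempt and no reset: what is moved stays moved. The work goes in short steps, Python scripts to look and compute and a tool call to move; the robot and the scene stay as the last step left them, time stands still between calls to the robot, and variables do not carry over. Pictures are saved under pics/ and viewed, about 12 in all and at most 16, crops included, and the job is handed in when it is done.

Besides the shell and the picture viewer there is one more tool, called after "Emit:" by a JSON object that holds its "op" and its "data". carry_out: Moves the arm, as the interface text tells. Its arguments: {"type":"object","properties":{"rows":{"type":"array"},"grip":{"type":"number"},"squeeze":{"type":"number"}},"required":["rows"]}

```bash
ls; mkdir -p pics; cat > h.py <<'E'
import numpy as np, cv2
from plant import manip
def shot(n,fn=None,crop=None,s=1):
    d=manip.get_image(n)
    if fn:
        im=d["img"][:,:,::-1]
        if crop: im=im[crop[1]:crop[3],crop[0]:crop[2]]
        cv2.imwrite("pics/"+fn,cv2.resize(im,None,fx=s,fy=s,interpolation=cv2.INTER_CUBIC))
    return d
def ray(d,u,v,z):
    R,t=np.array(d["R"]),np.array(d["t"]); c=-R.T@t
    r=R.T@np.array([(u-d["cx"])/d["fx"],(v-d["cy"])/d["fy"],1.]); return c+r*(z-c[2])/r[2]
def pts(d):
    z=d["z_map"]; v,u=np.mgrid[:z.shape[0],:z.shape[1]]
    P=np.stack([(u-d["cx"])/d["fx"]*z,(v-d["cy"])/d["fy"]*z,z],-1)
    W=(P-np.array(d["t"]))@np.array(d["R"]); W[z==0]=np.nan; return W
E
python3 - <<'E'
from h import *
for n in("top","side"):
    d=shot(n,n+"0.png"); print(n,d["fx"],-np.array(d["R"]).T@d["t"],np.array(d["R"]).round(3).tolist())
s=manip.read_state();print(s)
E
```

```text
pics
top 414.1037893173839 [0.3310427  0.00990982 0.91613259] [[-0.11, -0.994, -0.005], [-0.969, 0.108, -0.224], [0.223, -0.02, -0.975]]
side 535.1734791903674 [ 0.46242405 -0.82555689  0.85271566] [[0.999, -0.037, 0.002], [-0.024, -0.685, -0.728], [0.028, 0.728, -0.685]]
{'time_s': 0.1, 'q': array([-1.18242868e+00,  3.53594833e-01,  1.63406558e+00,  2.52712987e-05,
        1.15520795e+00, -2.41324123e-03]), 'dq': array([ 0.00165222, -0.00049005, -0.00141918,  0.00133429,  0.0003697 ,
        0.00103823]), 'joint_torque': array([ 1.95599347e-05, -6.06353474e+01, -3.42821145e+01,  8.82933568e-05,
        4.00182485e-03, -3.65136896e-05]), 'eef_pos': array([ 0.23788724, -0.57743665,  0.19392434]), 'orientation': array([-6.28234268e-04,  9.80972732e-01,  1.94144515e-01, -1.10987178e-04]), 'wrist_force': array([0.17979802, 0.07702985, 0.32177284]), 'wrist_torque': array([0.00366098, 0.01499904, 0.02346217]), 'grip_width': 0.08526718002548261}
```

View pics/top0.png

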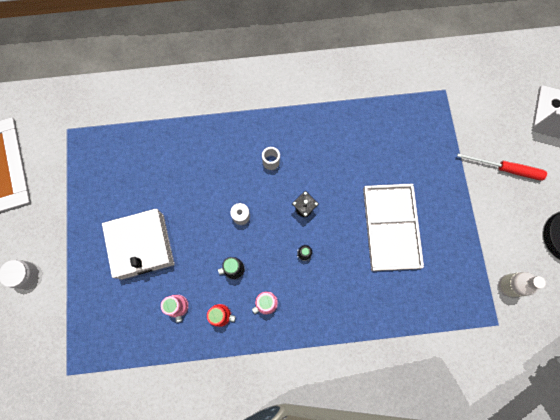

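View pics/side0.png

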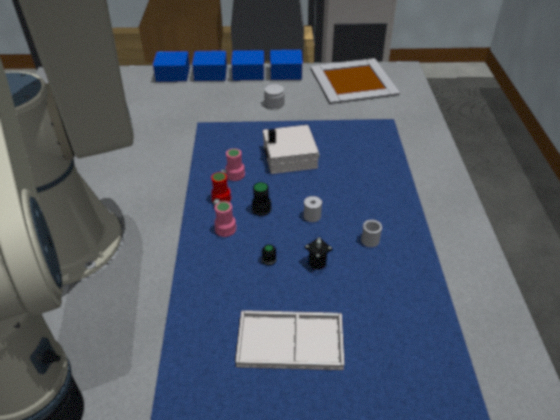

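Top view: the lens is black with a green glass at (232,267), its port to the left. The objective is at (305,253), the tube (271,158), bushing (240,213) and gearhead (305,205). The tray is at (393,227) with its bigger cell at the lower side, and the case at (138,245) with its tab at (135,263). The side view agrees: lens (261,200), objective (269,254), tube (372,233).

```bash
cat > m.py <<'E'
from h import *
def blob(mask,c,r):
    m=np.zeros_like(mask,np.uint8); cv2.circle(m,c,r,1,-1); m&=mask.astype(np.uint8)
    v,u=np.nonzero(m); return (u.mean(),v.mean(),len(u)) if len(u) else None
def green(d):
    h=cv2.cvtColor(d["img"],cv2.COLOR_RGB2HSV); return (h[...,0]>40)&(h[...,0]<85)&(h[...,1]>70)&(h[...,2]>35)
E
python3 - <<'E'
from m import *
for n,c in(("top",dict(lens=(232,267),obj=(305,253),tube=(271,158),bush=(240,213),case=(138,245),tray=(393,227),gear=(305,205))),
           ("side",dict(lens=(261,190),obj=(269,248),tube=(372,233),bush=(313,208),case=(291,148),tray=(290,340),gear=(318,253)))):
    d=shot(n); g=green(d); W=pts(d)
    for k,z in(("lens",.07),("obj",.038)):
        b=blob(g,c[k],14); print(n,k,b,ray(d,b[0],b[1],z).round(4))
    V=np.mgrid[:420,:560]
    for k,z,r in(("lens",.07,18),("obj",.038,14),("tube",.045,22),("bush",.045,18),("gear",.047,20)):
        near=np.hypot(V[1]-c[k][0],V[0]-c[k][1])<r
        m=near&(W[...,2]>z-.006)&(W[...,2]<z+.006)
        P=W[m]; 
        if len(P)>3:
            (cx,cy),rr=cv2.minEnclosingCircle(P[:,:2].astype(np.float32)); print(n,k,"depth",len(P),P.mean(0).round(4),"circ",round(cx,4),round(cy,4),round(rr,4))
    for k,z,r in(("case",.0525,50),("tray",.018,70)):
        m=(np.hypot(V[1]-c[k][0],V[0]-c[k][1])<r)&(abs(W[...,2]-z)<.005)
        P=W[m]; R=cv2.minAreaRect((P[:,:2]*1000).astype(np.float32)); print(n,k,len(P),R)
        if k=="case":
            T=W[(np.hypot(V[1]-c[k][0],V[0]-c[k][1])<r)&(W[...,2]>.07)&(W[...,2]<.095)];print("tab",T.mean(0),T.min(0),T.max(0))
    if n=="top":
        for q in((221,271),(224,270)): print("port",ray(d,*q,.014))
    # raw levels
    print({k:np.nanmax(W[v-8:v+8,u-8:u+8,2]).round(4) for k,(u,v) in c.items()})
E
```

```text
top lens (np.float64(229.75824175824175), np.float64(265.97802197802196), 91) [0.4303 0.0937 0.07  ]
top obj (np.float64(305.06451612903226), np.float64(251.06451612903226), 31) [ 0.448  -0.0656  0.038 ]
top lens depth 243 [0.4318 0.0924 0.0694] circ 0.4317 0.0925 0.018
top obj depth 144 [ 0.4483 -0.0645  0.0365] circ 0.448 -0.0648 0.0155
top tube depth 103 [ 0.6711 -0.0149  0.0435] circ 0.6708 -0.0145 0.0204
top bush depth 238 [0.5482 0.0662 0.044 ] circ 0.5488 0.0662 0.0201
top gear depth 352 [ 0.5494 -0.0764  0.0491] circ 0.5499 -0.0774 0.0284
top case 3063 ((505.5416259765625, 292.4125061035156), (120.7704086303711, 121.33584594726562), 9.371182441711426)
tab [0.45907033 0.28272739 0.08598223] [0.44987002 0.27714059 0.07003301] [0.46993914 0.2922666  0.09229834]
top tray 746 ((486.3927001953125, -267.61578369140625), (111.48273468017578, 190.18328857421875), 86.29769134521484)
port [0.42813923 0.11910109 0.014     ]
port [0.42957736 0.11244693 0.014     ]
{'lens': np.float64(0.0757), 'obj': np.float64(0.0417), 'tube': np.float64(0.0498), 'bush': np.float64(0.0489), 'case': np.flo
[... 470 characters left out ...]
27 -0.0194 0.0214
side bush depth 168 [0.5503 0.0608 0.0432] circ 0.5502 0.0621 0.0213
side gear depth 323 [ 0.5513 -0.0838  0.0484] circ 0.5515 -0.0821 0.0299
side case 1219 ((510.30389404296875, 220.8638153076172), (130.67208862304688, 268.44122314453125), 2.0678133964538574)
tab [0.45769793 0.24430639 0.08019044] [0.42773556 0.07975559 0.07003182] [0.47209715 0.28895782 0.09208148]
side tray 1028 ((486.9750671386719, -271.5465393066406), (114.61555480957031, 190.12635803222656), 86.21400451660156)
{'lens': np.float64(0.073), 'obj': np.float64(0.0405), 'tube': np.float64(0.0467), 'bush': np.float64(0.0489), 'case': np.float64(0.0556), 'tray': np.float64(0.0202), 'gear': np.float64(0.0587)}
```

Emit:
{"op": "carry_out", "data": {"rows": [[[0, 0, 0], 7.5], [[0, 0, 0], 7.5], [[0, 0, 0], 7.4], [[14, -45, 0], 0], [[14, -45, 0], 0], [[14, -45, 0], 0], [[14, -45, 0], 0], [[14, -45, 0], 0]]}}

```text
time_s: 1.0
eef_pos: [0.3082, -0.3511, 0.1945]
orientation: [-0.0, 1.0, -0.0, 0.0]
wrist_force: [0.6, 0.4, -0.3]
grip_width: 0.0857
```

Emit:
{"op": "carry_out", "data": {"rows": [[[14, -45, 0], 0], [[14, -45, 0], 0], [[14, -45, 0], 0], [[14, -45, 0], 0], [[14, -45, 0], 0], [[14, -45, 0], 0], [[14, -45, 0], 0], [[14, -45, 0], 0]]}}

```text
time_s: 1.8
eef_pos: [0.4204, 0.0091, 0.1948]
orientation: [0.0, 1.0, -0.0, 0.0]
wrist_force: [0.4, -0.4, -0.3]
grip_width: 0.0855
```

Emit:
{"op": "carry_out", "data": {"rows": [[[12, -45, 0], 0], [[0, -38, 0], 0], [[0, 0, 0], 0], [[0, 0, 0], 0], [[0, 0, 0], 0]]}}

```text
time_s: 2.3
eef_pos: [0.4319, 0.0894, 0.1945]
orientation: [0.0, 1.0, -0.0, -0.0]
wrist_force: [-0.1, 0.1, -0.3]
grip_width: 0.0853
```

Emit:
{"op": "carry_out", "data": {"rows": [[[0, 0, 40], 0], [[0, 0, 40], 0], [[0, 0, 40], 0], [[0, 0, 25], 0], [[0, 0, 13], 0], [[0, 0, 0], 0], [[0, 0, 0], 0]]}}

```text
time_s: 3.0
eef_pos: [0.4324, 0.0892, 0.0369]
orientation: [0.0, 1.0, -0.001, -0.0]
wrist_force: [0.2, 0.4, 0.6]
grip_width: 0.0852
```

```bash
python3 - <<'E'
from h import *
shot("side","s1.png",(160,100,440,310),2.5)
print(manip.read_state()["eef_pos"],manip.read_state()["wrist_force"])
E
```

```text
[0.43281514 0.08943715 0.03732274] [ 0.02157119 -0.31165137 -0.1940483 ]
```

View pics/s1.png

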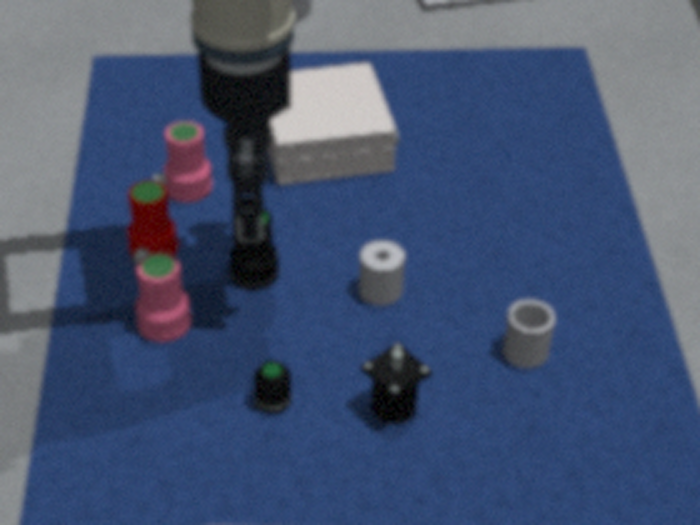

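The side crop shows the fingers straddling the lens (finger column about 250, lens about 254), so x is off by 2 to 3 mm at most. I will nudge 2 mm and close.

Emit:
{"op": "carry_out", "data": {"rows": [[[2, 0, 0], 0], [[0, 0, 0], 0], [[0, 0, 0], 0], [[0, 0, 0], 0], [[0, 0, 0], 0], [[0, 0, 0], 0], [[0, 0, 0], 0], [[0, 0, 0], 0]], "grip": 0, "squeeze": 40}}

```text
time_s: 3.85
eef_pos: [0.4341, 0.0901, 0.0366]
orientation: [0.0, 1.0, -0.0, -0.0]
wrist_force: [0.2, -0.2, 0.3]
grip_width: -0.0002
```

Emit:
{"op": "carry_out", "data": {"rows": [[[0, 0, 0], 0], [[0, 0, 0], 0], [[0, 0, -10], 0], [[0, 0, -30], 0], [[0, 0, -40], 0], [[0, 0, -40], 0], [[0, 0, 0], 0]]}}

```text
time_s: 4.55
eef_pos: [0.4376, 0.0908, 0.1621]
orientation: [-0.001, 1.0, -0.0, 0.004]
wrist_force: [0.4, 0.3, 0.0]
grip_width: 0.0002
```

```bash
python3 - <<'E'
from h import *
a=shot("side","s2.png",(180,100,400,310),2.5)
b=shot("top","t2.png",(160,200,340,350),2.5)
A=cv2.imread("pics/s2.png");B=cv2.imread("pics/t2.png")
h=max(A.shape[0],B.shape[0]);P=lambda i:cv2.copyMakeBorder(i,0,h-i.shape[0],0,0,0)
cv2.imwrite("pics/c2.png",cv2.resize(np.hstack([P(A),P(B)]),None,fx=.79,fy=.79))
E
```

```text
(no output)
```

View pics/c2.png

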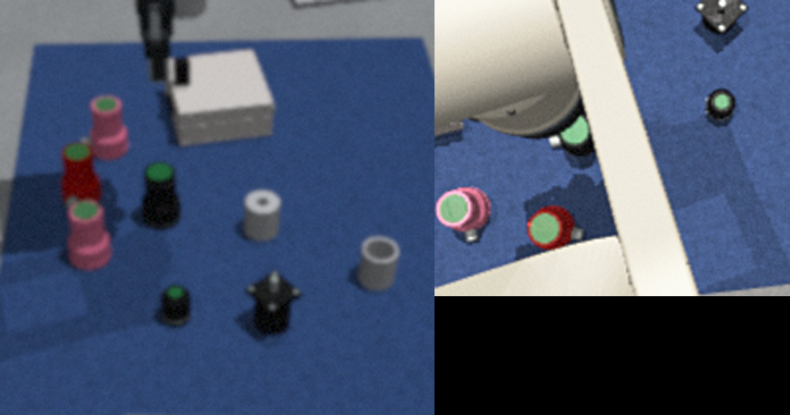

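```bash
python3 - <<'E'
from m import *
d=shot("side"); s=manip.read_state(); print(s["eef_pos"],s["orientation"],s["grip_width"],manip.hold_point_z)
pr=lambda X:(lambda c:(d["fx"]*c[0]/c[2]+d["cx"],d["fy"]*c[1]/c[2]+d["cy"]))(np.array(d["R"])@X+d["t"])
print("tcp px",pr(s["eef_pos"])); print("lens glass px pred",pr(np.array([.432,.0905,.07])))
b=blob(green(d),(261,190),14); print(b,ray(d,b[0],b[1],.07))
W=pts(d); V=np.mgrid[:420,:560]
m=(abs(V[1]-262)<20)&(V[0]>60)&(V[0]<180)&(W[...,2]>.13)&(W[...,2]<.3)&(abs(W[...,0]-.44)<.08)
for z in np.arange(.15,.29,.02):
    P=W[m&(abs(W[...,2]-z)<.01)]
    if len(P):print(z,len(P),P.mean(0).round(3),P.min(0).round(3),P.max(0).round(3))
E
```

```text
[0.43391823 0.09001302 0.15679714] [-3.23653629e-05  9.99999975e-01 -7.92730364e-05  2.05084218e-04] -0.00010991800170248184 0.0187
tcp px (np.float64(259.3340066456803), np.float64(155.3749464041806))
lens glass px pred (np.float64(259.88488232630175), np.float64(186.17124528333275))
(np.float64(260.3619047619048), np.float64(187.07619047619048), 105) [0.43307738 0.08734369 0.07      ]
0.18999999999999997 13 [0.435 0.082 0.196] [0.426 0.08  0.193] [0.445 0.085 0.199]
0.20999999999999996 80 [0.436 0.078 0.21 ] [0.425 0.071 0.201] [0.446 0.085 0.22 ]
0.22999999999999995 32 [0.435 0.078 0.224] [0.425 0.072 0.22 ] [0.448 0.094 0.239]
0.24999999999999994 59 [0.437 0.057 0.249] [0.419 0.042 0.24 ] [0.451 0.093 0.26 ]
0.2699999999999999 121 [0.436 0.056 0.27 ] [0.419 0.027 0.261] [0.451 0.094 0.28 ]
```

```bash
python3 - <<'E'
from m import *
d=shot("side","s3.png",(220,60,310,210),4)
W=pts(d); g=d["img"].astype(int)
for v in range(118,162,2): print(v,W[v,258:266:2].round(3).tolist(),g[v,261].tolist())
E
```

```text
118 [[0.436, 0.036, 0.286], [0.44, 0.042, 0.282], [0.444, 0.045, 0.28], [0.447, 0.076, 0.26]] [39, 41, 43]
120 [[0.436, 0.032, 0.285], [0.44, 0.027, 0.288], [0.444, 0.027, 0.288], [0.447, 0.073, 0.257]] [38, 39, 42]
122 [[0.436, 0.03, 0.282], [0.44, 0.028, 0.283], [0.444, 0.026, 0.284], [0.447, 0.029, 0.282]] [30, 32, 34]
124 [[0.436, 0.027, 0.279], [0.44, 0.03, 0.277], [0.444, 0.027, 0.278], [0.447, 0.055, 0.26]] [18, 20, 21]
126 [[0.436, 0.034, 0.27], [0.439, 0.04, 0.265], [0.443, 0.032, 0.271], [0.447, 0.047, 0.261]] [12, 18, 23]
128 [[0.435, 0.043, 0.259], [0.439, 0.043, 0.259], [0.443, 0.04, 0.261], [0.447, 0.044, 0.258]] [14, 13, 18]
130 [[0.435, 0.058, 0.244], [0.439, 0.056, 0.245], [0.443, 0.048, 0.251], [0.447, 0.05, 0.249]] [16, 20, 22]
132 [[0.434, 0.074, 0.228], [0.438, 0.075, 0.227], [0.442, 0.071, 0.23], [0.446, 0.082, 0.222]] [33, 34, 33]
134 [[0.433, 0.08, 0.219], [0.438, 0.075, 0.222], [0.442, 0.077, 0.221], [0.446, 0.079, 0.219]] [36, 37, 40]
136 [[0.434, 0.073, 0.219], [0.438, 0.072, 0.219], [0.442, 0.075, 0.218], [0.446, 0.081, 0.213]] [31, 29, 36]
138 [[0.433, 0.
[... 591 characters left out ...]
8, -0.0], [0.44, 0.329, -0.0]] [20, 36, 62]
150 [[0.424, 0.323, -0.002], [0.429, 0.322, -0.002], [0.435, 0.317, 0.002], [0.44, 0.325, -0.004]] [27, 42, 69]
152 [[0.424, 0.309, 0.002], [0.429, 0.312, -0.001], [0.434, 0.313, -0.002], [0.44, 0.31, 0.0]] [30, 47, 74]
154 [[0.424, 0.3, 0.002], [0.429, 0.305, -0.002], [0.434, 0.305, -0.002], [0.44, 0.302, -0.0]] [29, 47, 75]
156 [[0.424, 0.294, 0.0], [0.429, 0.293, 0.0], [0.434, 0.296, -0.002], [0.44, 0.292, 0.001]] [25, 47, 76]
158 [[0.424, 0.288, -0.002], [0.429, 0.287, -0.001], [0.434, 0.286, -0.001], [0.44, 0.283, 0.001]] [25, 39, 72]
160 [[0.424, 0.279, -0.002], [0.429, 0.276, 0.001], [0.435, 0.273, 0.003], [0.44, 0.279, -0.002]] [37, 52, 88]
```

View pics/s3.png

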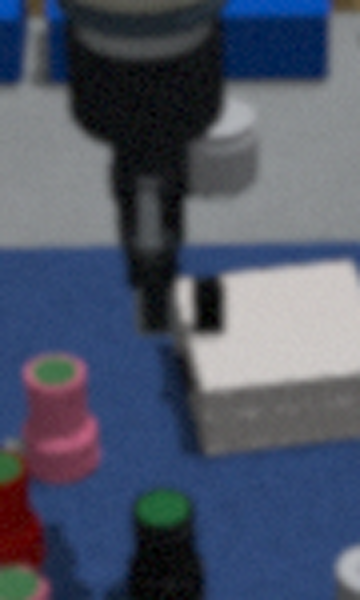

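The tips' lower end is at row ~145, where TCP readings predict 155. Depth puts the tips at z≈0.188 against a reported 0.157, so the real tool sits about 31 mm above the reading. The fingers therefore closed above the lens, which hasn't moved. I'll apply this offset and verify it low down.

Emit:
{"op": "carry_out", "data": {"rows": [[[0, 0, 0], 0], [[0, 0, 0], 0], [[0, 0, 0], 0], [[0, 0, 0], 0], [[0, 0, 0], 0], [[0, 0, 0], 0], [[0, 0, 0], 0], [[0, 0, 0], 0]], "grip": 85}}

```text
time_s: 5.55
eef_pos: [0.4342, 0.0901, 0.1566]
orientation: [-0.0, 1.0, -0.0, 0.0]
wrist_force: [-0.9, 0.6, -0.3]
grip_width: 0.0849
```

Emit:
{"op": "carry_out", "data": {"rows": [[[0, 0, 40], 0], [[0, 0, 40], 0], [[0, 0, 30], 0], [[0, 0, 20], 0], [[0, 0, 12], 0], [[0, 0, 0], 0], [[0, 0, 0], 0]]}}

```text
time_s: 6.25
eef_pos: [0.4347, 0.0902, 0.0151]
orientation: [-0.0, 1.0, -0.0, 0.0]
wrist_force: [-0.8, 0.1, 0.5]
grip_width: 0.0848
```

Emit:
{"op": "carry_out", "data": {"rows": [[[0, 0, 0], 0], [[0, 0, 0], 0], [[0, 0, 0], 0], [[0, 0, 0], 0], [[0, 0, 0], 0], [[0, 0, 0], 0], [[0, 0, 0], 0], [[0, 0, 0], 0]], "grip": 0, "squeeze": 40}}

```text
time_s: 7.05
eef_pos: [0.4349, 0.0903, 0.0153]
orientation: [-0.0, 1.0, -0.0, 0.001]
wrist_force: [-0.1, 1.1, 6.9]
grip_width: 0.0338
```

```bash
python3 - <<'E'
from m import *
d=shot("side","s4.png",(200,90,340,230),4); print(manip.read_state())
W=pts(d)
for v in range(160,215,3): print(v,W[v,258:266:3].round(3).tolist(),d["img"][v,261].tolist())
E
```

```text
{'time_s': 7.1, 'q': array([2.01295894e-01, 3.53726605e-01, 2.15123233e+00, 1.58697681e-04,
       6.35277300e-01, 1.77217291e+00]), 'dq': array([ 0.00099527,  0.00139144,  0.00074828, -0.00148094, -0.00021551,
       -0.00021366]), 'joint_torque': array([-3.59897101e-01, -4.30455887e+01, -1.85044652e+01, -9.84247634e-02,
       -2.86540445e-01, -1.09102466e-02]), 'eef_pos': array([0.43484511, 0.09030167, 0.01528317]), 'orientation': array([-1.81804389e-04,  9.99999763e-01, -1.04180773e-04,  6.55084668e-04]), 'wrist_force': array([-1.39406818,  0.01972456,  7.28753948]), 'wrist_torque': array([-0.03054601,  0.18847577, -0.04472775]), 'grip_width': 0.03390578625092019}
160 [[0.432, 0.051, 0.174], [0.438, 0.049, 0.176], [0.444, 0.053, 0.173]] [8, 17, 14]
163 [[0.432, 0.054, 0.165], [0.438, 0.053, 0.165], [0.444, 0.051, 0.166]] [38, 43, 44]
166 [[0.431, 0.052, 0.158], [0.438, 0.048, 0.161], [0.444, 0.048, 0.161]] [67, 72, 73]
169 [[0.431, 0.041, 0.159], [0.437, 0.045, 0.156], [0.444, 0.051, 0.15]] [79, 83, 87]
172 [[0.431, 0.035, 0.156], [0.437, 0.037, 0.154], [0.443, 0.064, 0.132]] [82
[... 513 characters left out ...]
12, 17, 17]
193 [[0.428, 0.065, 0.072], [0.435, 0.061, 0.076], [0.441, 0.061, 0.075]] [11, 14, 15]
196 [[0.428, 0.065, 0.063], [0.434, 0.062, 0.066], [0.441, 0.059, 0.068]] [10, 15, 18]
199 [[0.427, 0.064, 0.055], [0.434, 0.058, 0.06], [0.441, 0.061, 0.058]] [30, 27, 35]
202 [[0.427, 0.072, 0.039], [0.433, 0.075, 0.036], [0.44, 0.073, 0.037]] [14, 15, 15]
205 [[0.426, 0.074, 0.028], [0.433, 0.071, 0.031], [0.44, 0.072, 0.029]] [19, 22, 21]
208 [[0.426, 0.068, 0.024], [0.433, 0.068, 0.024], [0.44, 0.069, 0.023]] [2, 11, 12]
211 [[0.426, 0.066, 0.016], [0.433, 0.066, 0.016], [0.44, 0.065, 0.017]] [11, 12, 13]
214 [[0.425, 0.069, 0.004], [0.432, 0.067, 0.006], [0.439, 0.07, 0.003]] [16, 17, 23]
```

View pics/s4.png

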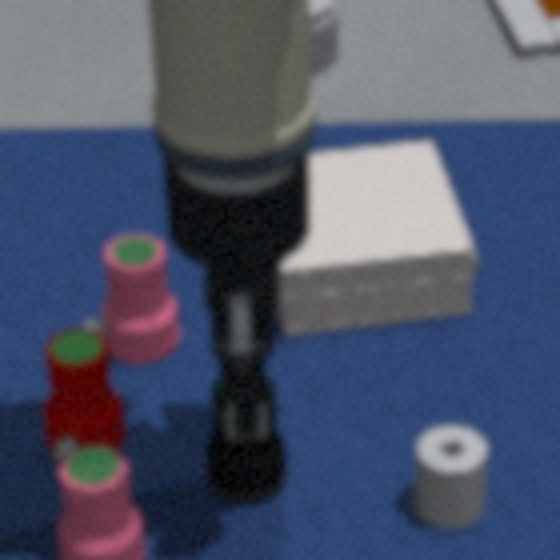

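Emit:
{"op": "carry_out", "data": {"rows": [[[0, 0, 0], 0], [[0, 0, 0], 0], [[0, 0, 0], 0], [[0, 0, 0], 0], [[0, 0, 4], 0], [[0, 0, 3], 0], [[0, 0, 0], 0]], "grip": 60}}

```text
time_s: 7.8
eef_pos: [0.4337, 0.09, 0.007]
orientation: [0.0, 1.0, -0.0, -0.0]
wrist_force: [-0.1, -0.9, -0.1]
grip_width: 0.0602
```

Emit:
{"op": "carry_out", "data": {"rows": [[[0, 0, 0], 0], [[0, 0, 0], 0], [[0, 0, 0], 0], [[0, 0, 0], 0], [[0, 0, 0], 0], [[0, 0, 0], 0]], "grip": 0}}

```text
time_s: 8.4
eef_pos: [0.4343, 0.0901, 0.0077]
orientation: [-0.0, 1.0, -0.0, 0.0]
wrist_force: [-1.2, 0.8, 1.9]
grip_width: 0.034
```

Emit:
{"op": "carry_out", "data": {"rows": [[[0, 0, -5], 0], [[0, 0, -15], 0], [[0, 0, -30], 0], [[0, 0, -30], 0], [[0, 0, 0], 0], [[0, 0, 0], 0]]}}

```text
time_s: 9.0
eef_pos: [0.4344, 0.0901, 0.0879]
orientation: [-0.0, 1.0, -0.0, 0.001]
wrist_force: [0.8, 0.3, -2.9]
grip_width: 0.034
```

```bash
python3 - <<'E'
from m import *
d=shot("side","s5.png",(180,80,360,230),4); 
E
```

```text
(no output)
```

View pics/s5.png

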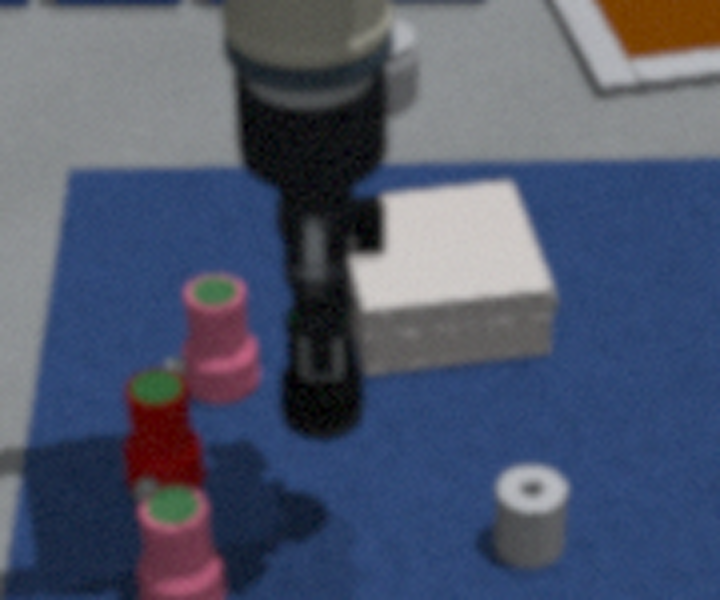

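The lens hangs from the gripper with its shadow detached below, and the wrist shows −2.9 N. Now to the tray's bigger cell.

Emit:
{"op": "carry_out", "data": {"rows": [[[2, 25, 0], 0], [[2, 40, 0], 0], [[2, 45, 0], 0], [[2, 45, 0], 0], [[2, 45, 0], 0], [[2, 45, 0], 0], [[1, 45, 0], 0], [[1, 40, 0], 0]]}}

```text
time_s: 9.85
eef_pos: [0.4468, -0.2416, 0.0859]
orientation: [-0.001, 1.0, -0.0, -0.001]
wrist_force: [0.8, 0.1, -2.5]
grip_width: 0.0342
```

Emit:
{"op": "carry_out", "data": {"rows": [[[0, 27, 0], 0], [[0, 0, 0], 0], [[0, 0, 20], 0], [[0, 0, 25], 0], [[0, 0, 15], 0], [[0, 0, 7], 0], [[0, 0, 3], 0], [[0, 0, 0], 0]]}}

```text
time_s: 10.65
eef_pos: [0.4479, -0.2664, 0.0172]
orientation: [-0.0, 1.0, 0.0, -0.0]
wrist_force: [-0.1, -0.3, -3.1]
grip_width: 0.0342
```

```bash
python3 - <<'E'
from m import *
d=shot("side","s6.png",(180,210,400,400),3.1); s=manip.read_state();print(s["eef_pos"],s["wrist_force"])
E
```

```text
[ 0.44832812 -0.26671906  0.01777171] [-0.74799077 -0.94821994 -2.85429425]
```

View pics/s6.png

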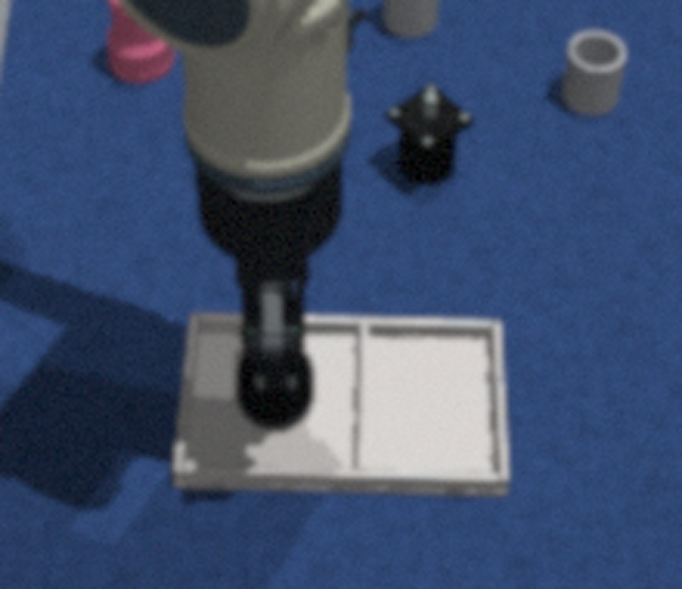

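The lens is centred over the bigger (left) cell, its foot at about (275,395) in the crop, just above the floor. Lowering gently.

Emit:
{"op": "carry_out", "data": {"rows": [[[0, 0, 2], 0], [[0, 0, 1], 0], [[0, 0, 1], 0], [[0, 0, 0], 0], [[0, 0, 0], 0]]}}

```text
time_s: 11.2
eef_pos: [0.4481, -0.2669, 0.0137]
orientation: [0.0, 1.0, -0.0, 0.0]
wrist_force: [0.7, 0.2, -2.1]
grip_width: 0.0342
```

Emit:
{"op": "carry_out", "data": {"rows": [[[0, 0, 0.5], 0], [[0, 0, 0.5], 0], [[0, 0, 0], 0]]}}

```text
time_s: 11.5
eef_pos: [0.4483, -0.2669, 0.0127]
orientation: [0.0, 1.0, -0.0, 0.0]
wrist_force: [0.1, 0.5, 0.1]
grip_width: 0.0341
```

Emit:
{"op": "carry_out", "data": {"rows": [[[0, 0, 0.5], 0], [[0, 0, 0], 0]]}}

```text
time_s: 11.7
eef_pos: [0.4484, -0.267, 0.0127]
orientation: [0.0, 1.0, -0.0, 0.0]
wrist_force: [-1.1, 3.0, 6.6]
grip_width: 0.0343
```

Emit:
{"op": "carry_out", "data": {"rows": [[[0, 0, 0], 0], [[0, 0, 0], 0], [[0, 0, 0], 0], [[0, 0, 0], 0], [[0, 0, 0], 0], [[0, 0, 0], 0]], "grip": 70}}

```text
time_s: 12.3
eef_pos: [0.4481, -0.2669, 0.012]
orientation: [-0.0, 1.0, -0.0, -0.0]
wrist_force: [0.6, -0.1, -0.4]
grip_width: 0.0704
```

Emit:
{"op": "carry_out", "data": {"rows": [[[0, 0, -20], 0], [[0, 0, -40], 0], [[0, 0, -40], 0], [[10, 0, -20], 0], [[20, -30, 0], 0], [[40, -30, 0], 0], [[40, -30, 0], 0], [[40, -40, 0], 0]]}}

```text
time_s: 13.1
eef_pos: [0.5953, -0.1407, 0.1324]
orientation: [0.0, 1.0, -0.0, 0.001]
wrist_force: [0.5, -1.2, 0.0]
grip_width: 0.0705
```

Emit:
{"op": "carry_out", "data": {"rows": [[[40, -40, 0], 0], [[33, -40, 0], 0], [[0, -35, 0], 0], [[0, 0, 0], 0], [[0, 0, 0], 0], [[0, 0, 0], 0]]}}

```text
time_s: 13.7
eef_pos: [0.6603, -0.0336, 0.132]
orientation: [0.0, 1.0, -0.0, -0.0]
wrist_force: [1.1, -0.8, -0.1]
grip_width: 0.0699
```

```bash
python3 - <<'E'
from m import *
d=shot("side","s7.png"); s=manip.read_state();print(s["eef_pos"],s["wrist_force"])
b=blob(green(d),(280,325),30); print(b, ray(d,b[0],b[1],.075))
E
```

```text
[ 0.66035235 -0.03386144  0.13212641] [-0.60804699  0.19626734 -0.10578565]
(np.float64(267.793427230047), np.float64(317.15492957746477), 213) [ 0.44702121 -0.26865535  0.075     ]
```

View pics/s7.png

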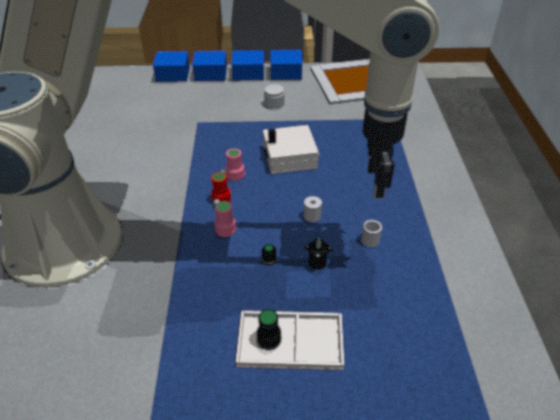

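The lens stands upright in the bigger cell (268,328). Next is the tube, by an outside grasp.

Emit:
{"op": "carry_out", "data": {"rows": [[[12, -16, 0], 0], [[0, 0, 40], 0], [[0, 0, 40], 0], [[0, 0, 30], 0], [[0, 0, 20], 0], [[0, 0, 12], 0], [[0, 0, 4], 0], [[0, 0, 0], 0]], "grip": 80}}

```text
time_s: 14.55
eef_pos: [0.6731, -0.0168, -0.0138]
orientation: [-0.0, 1.0, -0.0, 0.0]
wrist_force: [0.2, 0.5, -0.4]
grip_width: 0.08
```

Emit:
{"op": "carry_out", "data": {"rows": [[[0, 0, 0], 0], [[0, 0, 0], 0], [[0, 0, 0], 0], [[0, 0, 0], 0], [[0, 0, 0], 0], [[0, 0, 0], 0], [[0, 0, 0], 0], [[0, 0, 0], 0]], "grip": 0, "squeeze": 30}}

```text
time_s: 15.35
eef_pos: [0.6735, -0.0167, -0.0126]
orientation: [0.0, 1.0, -0.0, 0.001]
wrist_force: [-0.9, 0.5, 5.4]
grip_width: 0.0393
```

Emit:
{"op": "carry_out", "data": {"rows": [[[0, 0, -5], 0], [[0, 0, -15], 0], [[0, 0, -35], 0], [[0, 0, -35], 0], [[0, 0, 0], 0], [[-10, 20, 0], 0], [[-20, 36, 0], 0], [[-20, 36, 0], 0]]}}

```text
time_s: 16.15
eef_pos: [0.6222, -0.1091, 0.0766]
orientation: [0.0, 1.0, 0.001, 0.0]
wrist_force: [-0.1, -0.8, -1.4]
grip_width: 0.0386
```

Emit:
{"op": "carry_out", "data": {"rows": [[[-20, 36, 0], 0], [[-20, 36, 0], 0], [[-20, 36, 0], 0], [[-20, 36, 0], 0], [[-4, 19, 0], 0], [[0, 0, 0], 0], [[0, 0, 0], 0]]}}

```text
time_s: 16.85
eef_pos: [0.5386, -0.2717, 0.0764]
orientation: [-0.0, 1.0, -0.001, 0.0]
wrist_force: [0.5, -0.2, -1.0]
grip_width: 0.039
```

```bash
python3 - <<'E'
from m import *
d=shot("side","s8.png",(190,170,430,380),3); s=manip.read_state();print(s["eef_pos"],s["wrist_force"],s["grip_width"])
E
```

```text
[ 0.53879432 -0.2710858   0.07626578] [ 0.26446802 -0.43566978 -1.37440408] 0.03864355079559732
```

View pics/s8.png

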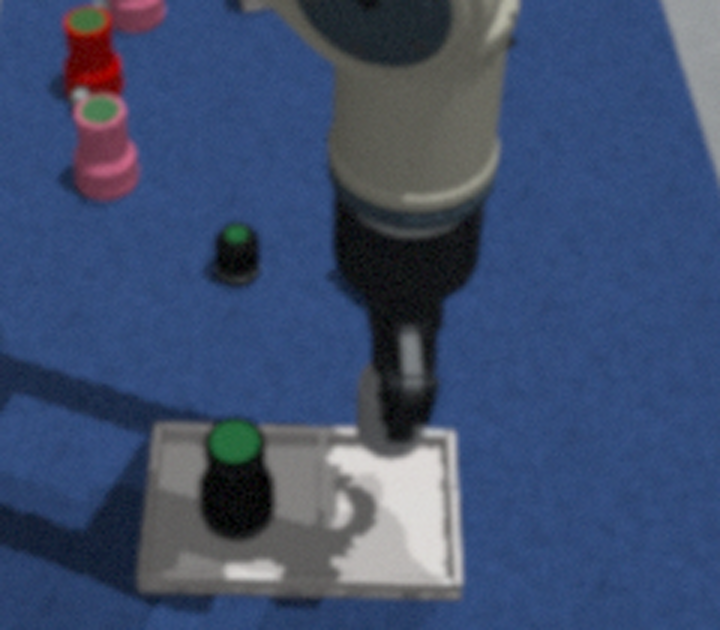

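```bash
python3 - <<'E'
from m import *
d=shot("side"); W=pts(d)
for v in range(294,322,3): print(v,[(u,*W[v,u].round(3).tolist()) for u in (308,310,313,316,320,324,328,331)])
pr=lambda X:(lambda c:(d["fx"]*c[0]/c[2]+d["cx"],d["fy"]*c[1]/c[2]+d["cy"]))(np.array(d["R"])@X+d["t"])
s=manip.read_state()["eef_pos"];print(pr(s),pr(s+[0,0,.031]))
E
```

```text
294 [(308, 0.526, -0.162, -0.001), (310, 0.531, -0.159, -0.003), (313, 0.525, -0.264, 0.131), (316, 0.525, -0.302, 0.18), (320, 0.529, -0.323, 0.206), (324, 0.534, -0.329, 0.213), (328, 0.54, -0.33, 0.215), (331, 0.545, -0.33, 0.215)]
297 [(308, 0.526, -0.169, -0.001), (310, 0.519, -0.272, 0.134), (313, 0.525, -0.264, 0.123), (316, 0.531, -0.261, 0.119), (320, 0.527, -0.337, 0.216), (324, 0.534, -0.336, 0.215), (328, 0.54, -0.335, 0.214), (331, 0.544, -0.336, 0.215)]
300 [(308, 0.525, -0.177, -0.0), (310, 0.519, -0.278, 0.132), (313, 0.526, -0.263, 0.113), (316, 0.526, -0.298, 0.159), (320, 0.527, -0.339, 0.212), (324, 0.533, -0.34, 0.213), (328, 0.539, -0.339, 0.212), (331, 0.544, -0.339, 0.211)]
303 [(308, 0.525, -0.185, 0.001), (310, 0.519, -0.278, 0.125), (313, 0.523, -0.284, 0.133), (316, 0.531, -0.26, 0.1), (320, 0.528, -0.336, 0.202), (324, 0.534, -0.336, 0.201), (328, 0.54, -0.337, 0.202), (331, 0.545, -0.336, 0.2)]
306 [(308, 0.524, -0.192, 0.0), (310, 0.519, -0.278, 0.116), (313, 0.523, -0.287, 0.128), (316, nan, nan, nan), (320, 0.529, -0.331, 0.187), (324, 0.535, -0.331, 
[... 657 characters left out ...]
34, -0.305, 0.128), (324, 0.541, -0.303, 0.125), (328, 0.548, -0.298, 0.117), (331, 0.556, -0.282, 0.094)]
318 [(308, 0.522, -0.222, 0.003), (310, 0.526, -0.224, 0.006), (313, 0.525, -0.286, 0.094), (316, 0.529, -0.291, 0.1), (320, 0.536, -0.291, 0.099), (324, 0.543, -0.292, 0.1), (328, 0.55, -0.289, 0.096), (331, 0.566, -0.227, 0.008)]
321 [(308, 0.522, -0.229, 0.003), (310, 0.526, -0.23, 0.004), (313, 0.531, -0.231, 0.006), (316, 0.529, -0.291, 0.091), (320, 0.536, -0.292, 0.093), (324, 0.543, -0.293, 0.093), (328, 0.56, -0.232, 0.006), (331, 0.565, -0.233, 0.007)]
(np.float64(320.2466449751724), np.float64(316.1809696475522)) (np.float64(320.9999674607093), np.float64(305.42997447833426))
```

Depth puts the held tube at x 0.518–0.557 and y centre −0.272, so it is centred over the smaller cell. Lowering.

Emit:
{"op": "carry_out", "data": {"rows": [[[0, 0, 20], 0], [[0, 0, 30], 0], [[0, 0, 20], 0], [[0, 0, 8], 0], [[0, 0, 3], 0], [[0, 0, 1], 0], [[0, 0, 0], 0]]}}

```text
time_s: 17.65
eef_pos: [0.5394, -0.2717, -0.005]
orientation: [0.0, 1.0, 0.0, 0.001]
wrist_force: [-0.5, -0.3, -1.1]
grip_width: 0.0388
```

Emit:
{"op": "carry_out", "data": {"rows": [[[0, 0, 1], 0], [[0, 0, 1], 0], [[0, 0, 0], 0]]}}

```text
time_s: 17.95
eef_pos: [0.5389, -0.2718, -0.0076]
orientation: [0.0, 1.0, -0.0, 0.0]
wrist_force: [-0.4, 0.0, -0.2]
grip_width: 0.0383
```

Emit:
{"op": "carry_out", "data": {"rows": [[[0, 0, 0.7], 0], [[0, 0, 0], 0], [[0, 0, 0], 0], [[0, 0, 0], 0], [[0, 0, 0], 0], [[0, 0, 0], 0], [[0, 0, 0], 0]], "grip": 56}}

```text
time_s: 18.65
eef_pos: [0.5387, -0.2716, -0.0086]
orientation: [-0.0, 1.0, -0.0, 0.0]
wrist_force: [-0.3, -0.7, 0.7]
grip_width: 0.0558
```

Emit:
{"op": "carry_out", "data": {"rows": [[[0, 0, -10], 0], [[0, 0, -40], 0], [[0, 0, -40], 0], [[0, 0, -40], 0], [[-7, -45, -10], 0], [[-7, -45, 0], 0], [[-7, -45, 0], 0], [[-7, -45, 0], 0]]}}

```text
time_s: 19.45
eef_pos: [0.5103, -0.0902, 0.1324]
orientation: [0.0, 1.0, -0.0, 0.001]
wrist_force: [0.1, -0.2, -0.1]
grip_width: 0.0563
```

Emit:
{"op": "carry_out", "data": {"rows": [[[-7, -45, 0], 0], [[-7, -45, 0], 0], [[-7, -45, 0], 0], [[-7, -45, 0], 0], [[-7, -45, 0], 0], [[-7, -45, 0], 0], [[-7, -45, 0], 0], [[0, -30, 0], 0]]}}

```text
time_s: 20.25
eef_pos: [0.4608, 0.2561, 0.1323]
orientation: [-0.0, 1.0, 0.001, 0.0]
wrist_force: [0.5, 0.4, -0.1]
grip_width: 0.0561
```

Emit:
{"op": "carry_out", "data": {"rows": [[[0, -29, 0], 0], [[0, 0, 0], -4.7], [[0, 0, 0], -4.7], [[0, 0, 0], 0], [[0, 0, 0], 0]]}}

```text
time_s: 20.75
eef_pos: [0.4618, 0.2823, 0.1319]
orientation: [-0.0, 0.997, 0.081, 0.0]
wrist_force: [-0.2, -0.6, -0.1]
grip_width: 0.0562
```

```bash
python3 - <<'E'
from m import *
a=shot("side"); s=manip.read_state();print(s["eef_pos"],s["orientation"])
b=shot("top")
A=cv2.resize(a["img"][60:380,180:420,::-1],None,fx=1.6,fy=1.6);B=cv2.resize(b["img"][150:330,60:320,::-1],None,fx=1.6,fy=1.6)
B=cv2.copyMakeBorder(B,0,A.shape[0]-B.shape[0],0,0,0); cv2.imwrite("pics/c9.png",np.hstack([A,B]))
E
```

```text
[0.46179648 0.28223713 0.131773  ] [-8.15634398e-05  9.96742745e-01  8.06465645e-02  1.60158870e-04]
```

View pics/c9.png

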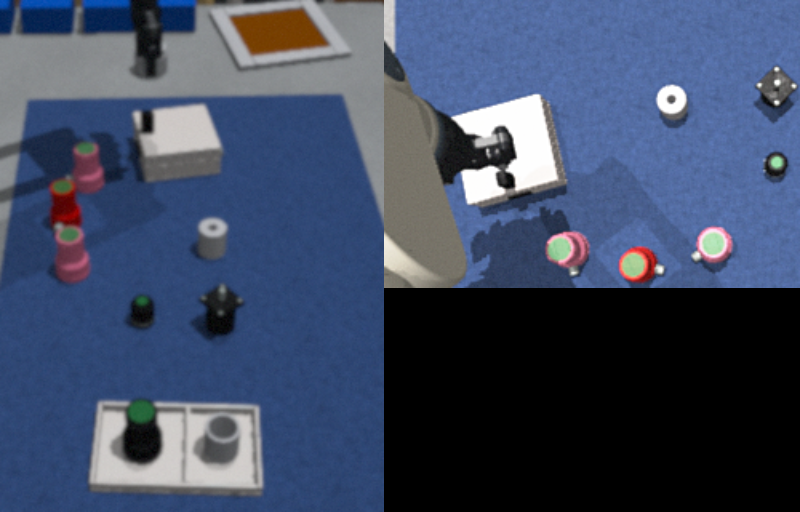

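Lens and tube stand in their cells. The gripper is aligned over the fin, so I descend and pinch.

Emit:
{"op": "carry_out", "data": {"rows": [[[0, 0, 30], 0], [[0, 0, 30], 0], [[0, 0, 20], 0], [[0, 0, 12], 0], [[0, 0, 6], 0], [[0, 0, 3], 0], [[0, 0, 0], 0]]}}

```text
time_s: 21.55
eef_pos: [0.4621, 0.2825, 0.0308]
orientation: [-0.0, 0.997, 0.082, 0.0]
wrist_force: [0.1, 0.8, 0.2]
grip_width: 0.0562
```

Emit:
{"op": "carry_out", "data": {"rows": [[[0, 0, 0], 0], [[0, 0, 0], 0], [[0, 0, 0], 0], [[0, 0, 0], 0], [[0, 0, 0], 0], [[0, 0, 0], 0], [[0, 0, 0], 0]], "grip": 0, "squeeze": 30}}

```text
time_s: 22.25
eef_pos: [0.4619, 0.2839, 0.0312]
orientation: [-0.001, 0.997, 0.082, 0.0]
wrist_force: [-2.8, 6.6, 2.6]
grip_width: 0.0133
```

```bash
python3 - <<'E'
from m import *
d=shot("side","s10.png",(200,50,360,190),4); W=pts(d); s=manip.read_state();print(s["eef_pos"],s["wrist_force"],s["grip_width"])
# arc rows: tool dx (=case +x), dz (down +)
a0=np.arctan2(49,-106);r=np.hypot(49,106)
ph=np.linspace(0,1.8,25); X=r*np.cos(a0-ph);Z=r*np.sin(a0-ph)
print([(round(p,2),round(float(x),1),round(float(-z),1)) for p,x,z in zip(ph[1:],np.diff(X),np.diff(Z))])
E
```

```text
[0.46192048 0.28386026 0.03114342] [-3.19766043  6.36646245  2.48187061] 0.013208613857886263
[(np.float64(0.08), 4.0, -7.8), (np.float64(0.15), 4.5, -7.5), (np.float64(0.22), 5.1, -7.1), (np.float64(0.3), 5.6, -6.7), (np.float64(0.38), 6.1, -6.3), (np.float64(0.45), 6.6, -5.8), (np.float64(0.52), 7.0, -5.3), (np.float64(0.6), 7.3, -4.8), (np.float64(0.68), 7.7, -4.2), (np.float64(0.75), 8.0, -3.6), (np.float64(0.82), 8.2, -3.0), (np.float64(0.9), 8.4, -2.4), (np.float64(0.98), 8.6, -1.7), (np.float64(1.05), 8.7, -1.1), (np.float64(1.12), 8.7, -0.4), (np.float64(1.2), 8.8, 0.2), (np.float64(1.27), 8.7, 0.9), (np.float64(1.35), 8.6, 1.5), (np.float64(1.42), 8.5, 2.2), (np.float64(1.5), 8.3, 2.8), (np.float64(1.58), 8.1, 3.4), (np.float64(1.65), 7.8, 4.0), (np.float64(1.72), 7.5, 4.6), (np.float64(1.8), 7.1, 5.1)]
```

View pics/s10.png

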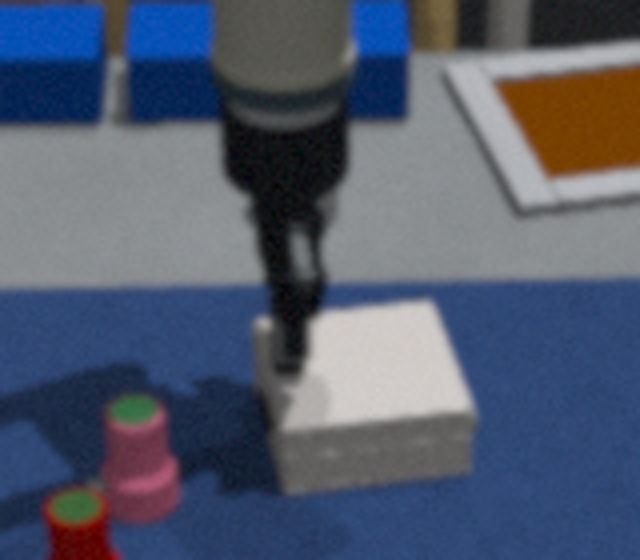

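The fin is pinched at width 13.2 mm. Now the arc.

Emit:
{"op": "carry_out", "data": {"rows": [[[4, -1.5, -7.8], 0], [[4.5, 0, -7.5], 0], [[5.1, 0, -7.1], 0], [[5.6, 0, -6.7], 0], [[6.1, 0, -6.3], 0], [[6.6, 0, -5.8], 0], [[7, 0, -5.3], 0], [[7.3, 0, -4.8], 0]]}}

```text
time_s: 23.1
eef_pos: [0.5071, 0.2912, 0.0819]
orientation: [0.0, 0.997, 0.082, -0.001]
wrist_force: [-0.2, -0.7, -7.3]
grip_width: 0.0136
```

```bash
python3 - <<'E'
from m import *
s=manip.read_state();print(s["eef_pos"],s["wrist_force"],s["wrist_torque"],s["grip_width"])
E
```

```text
[0.50711727 0.29119395 0.08193616] [-0.21563507 -0.71801432 -7.27232807] [ 0.06397052  0.34535619 -0.11863648] 0.013557529958155044
```

Force −7 N is plausible for lid weight and hinge friction, and the width held. I continue.

Emit:
{"op": "carry_out", "data": {"rows": [[[7.7, 0, -4.2], 0], [[8, 0, -3.6], 0], [[8.2, 0, -3], 0], [[8.4, 0, -2.4], 0], [[8.6, 0, -1.7], 0], [[8.7, 0, -1.1], 0], [[8.7, 0, -0.4], 0], [[8.8, 0, 0.2], 0]]}}

```text
time_s: 23.9
eef_pos: [0.5743, 0.3021, 0.0982]
orientation: [0.0, 0.997, 0.082, 0.0]
wrist_force: [-3.0, -4.5, 0.6]
grip_width: 0.0135
```

Emit:
{"op": "carry_out", "data": {"rows": [[[8.7, 0, 0.9], 0], [[8.6, 0, 1.5], 0], [[8.5, 0, 2.2], 0], [[8.3, 0, 2.8], 0], [[8.1, 0, 3.4], 0], [[7.8, 0, 4], 0], [[7.5, 0, 4.6], 0], [[5, 0, 3.5], 0]]}}

```text
time_s: 24.7
eef_pos: [0.6378, 0.3123, 0.076]
orientation: [0.0, 0.997, 0.082, 0.002]
wrist_force: [0.3, -4.8, 4.1]
grip_width: 0.0132
```

```bash
python3 - <<'E'
from m import *
s=manip.read_state();print(s["eef_pos"],s["wrist_force"],s["wrist_torque"],s["grip_width"])
d=shot("side","s11.png",(200,50,380,200),4)
E
```

```text
[0.63775961 0.31230092 0.07598172] [ 0.33075058 -4.76945997  4.14680906] [-0.82743741  0.21624263  0.01429244] 0.013248632827053311
```

View pics/s11.png

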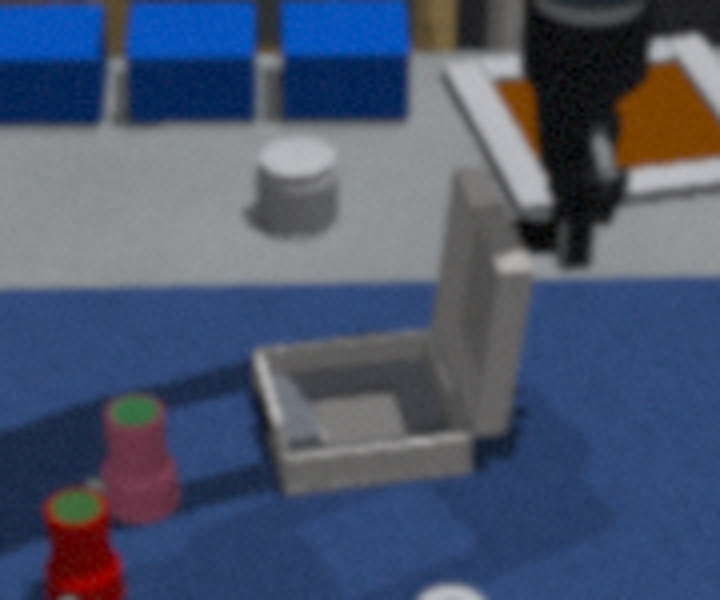

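The lid stands open past vertical with the recess visible at about (360,420) in the crop. Release, rise and go to the objective.

Emit:
{"op": "carry_out", "data": {"rows": [[[0, 0, 0], 0], [[0, 0, 0], 0], [[0, 0, 0], 0], [[0, 0, 0], 0], [[0, 0, 0], 0], [[0, 0, 0], 0]], "grip": 50}}

```text
time_s: 25.35
eef_pos: [0.6349, 0.3127, 0.075]
orientation: [-0.0, 0.997, 0.082, 0.0]
wrist_force: [0.2, 0.6, 0.3]
grip_width: 0.0502
```

Emit:
{"op": "carry_out", "data": {"rows": [[[0, 0, -20], 0], [[0, 0, -35], 0], [[0, 0, -40], 0], [[0, 0, 0], 4.7], [[0, 0, 0], 4.6], [[-21, 42, 0], 0], [[-21, 42, 0], 0], [[-21, 42, 0], 0]]}}

```text
time_s: 26.15
eef_pos: [0.5711, 0.1853, 0.1698]
orientation: [0.0, 1.0, 0.001, 0.0]
wrist_force: [1.9, -1.1, 0.8]
grip_width: 0.0502
```

Emit:
{"op": "carry_out", "data": {"rows": [[[-21, 42, 0], 0], [[-21, 42, 0], 0], [[-21, 42, 0], 0], [[-21, 42, 0], 0], [[-21, 42, 0], 0], [[-20, 44, 0], 0], [[0, 0, 0], 0], [[0, 0, 0], 0]]}}

```text
time_s: 26.95
eef_pos: [0.4475, -0.0686, 0.1704]
orientation: [-0.0, 1.0, -0.001, 0.001]
wrist_force: [0.2, 0.1, 0.4]
grip_width: 0.05
```

```bash
python3 - <<'E'
from m import *
d=shot("side"); b=blob(green(d),(269,248),14); print(b, ray(d,b[0],b[1],.038))
# lid: points behind case
W=pts(d); m=(W[...,2]>.06)&(W[...,1]>.2)&(W[...,0]>.5)&(W[...,0]<.7)&(W[...,1]<.37)&(W[...,2]<.2)
P=W[m]; a=np.radians(9.37);X=(P[:,:2]-[.5065,.291])@[np.cos(a),np.sin(a)]
for z in np.arange(.06,.18,.02):
    q=X[abs(P[:,2]-z)<.01]; print(z.round(2),len(q), np.percentile(q,[5,50,95]).round(3) if len(q) else 0)
s=manip.read_state();print(s["eef_pos"])
E
```

```text
(np.float64(268.52), np.float64(247.98), 50) [ 0.44916972 -0.06941857  0.038     ]
0.06 77 [0.066 0.079 0.084]
0.08 158 [0.067 0.08  0.086]
0.1 159 [0.068 0.082 0.087]
0.12 135 [0.07  0.081 0.123]
0.14 374 [0.073 0.085 0.121]
0.16 9 [0.072 0.073 0.086]
[ 0.44794511 -0.06777396  0.17029451]
```

Emit:
{"op": "carry_out", "data": {"rows": [[[2, 0, 40], 0], [[0, 0, 40], 0], [[0, 0, 40], 0], [[0, 0, 35], 0], [[0, 0, 20], 0], [[0, 0, 12], 0], [[0, 0, 5], 0], [[0, 0, 0], 0]], "grip": 60}}

```text
time_s: 27.8
eef_pos: [0.45, -0.0672, -0.0221]
orientation: [-0.0, 1.0, 0.001, -0.0]
wrist_force: [0.3, 0.2, 0.7]
grip_width: 0.0604
```

Emit:
{"op": "carry_out", "data": {"rows": [[[0, 0, 0], 0], [[0, 0, 0], 0], [[0, 0, 0], 0], [[0, 0, 0], 0], [[0, 0, 0], 0], [[0, 0, 0], 0], [[0, 0, 0], 0]], "grip": 0, "squeeze": 30}}

```text
time_s: 28.5
eef_pos: [0.4505, -0.0679, -0.0209]
orientation: [0.0, 1.0, 0.001, 0.001]
wrist_force: [-0.6, 1.2, 5.4]
grip_width: 0.0306
```

Emit:
{"op": "carry_out", "data": {"rows": [[[0, 0, -5], 0], [[0, 0, -15], 0], [[0, 0, -30], 0], [[0, 0, -40], 0], [[0, 0, -40], 0], [[0, 0, 0], 0], [[0, 0, 0], 0]]}}

```text
time_s: 29.2
eef_pos: [0.4502, -0.0679, 0.1091]
orientation: [0.0, 1.0, 0.001, 0.001]
wrist_force: [0.2, 0.0, -1.0]
grip_width: 0.0306
```

Emit:
{"op": "carry_out", "data": {"rows": [[[7, -25, 0], 0], [[7, -40, 0], 0], [[7, -44, 0], 0], [[7, -44, 0], 0], [[7, -44, 0], 0], [[7, -44, 0], 0], [[7, -44, 0], 0], [[7, -44, 0], 0]]}}

```text
time_s: 30.0
eef_pos: [0.5037, 0.2626, 0.106]
orientation: [0.001, 1.0, 0.001, -0.001]
wrist_force: [1.5, -0.5, -0.9]
grip_width: 0.0306
```

Emit:
{"op": "carry_out", "data": {"rows": [[[1, -30, 0], 0], [[0, 0, 0], -4.7], [[0, 0, 0], -4.6], [[0, 0, 0], 0], [[0, 0, 0], 0]]}}

```text
time_s: 30.5
eef_pos: [0.5052, 0.2907, 0.1066]
orientation: [0.0, 0.997, 0.081, -0.001]
wrist_force: [-0.8, -0.5, -1.4]
grip_width: 0.0304
```

```bash
python3 - <<'E'
from m import *
d=shot("side","s12.png",(210,40,370,190),4); s=manip.read_state();print(s["eef_pos"],s["wrist_force"],s["grip_width"])
E
```

```text
[0.50538761 0.29077401 0.10696894] [-0.37468293  0.9998303  -1.03903416] 0.030138677994857418
```

View pics/s12.png

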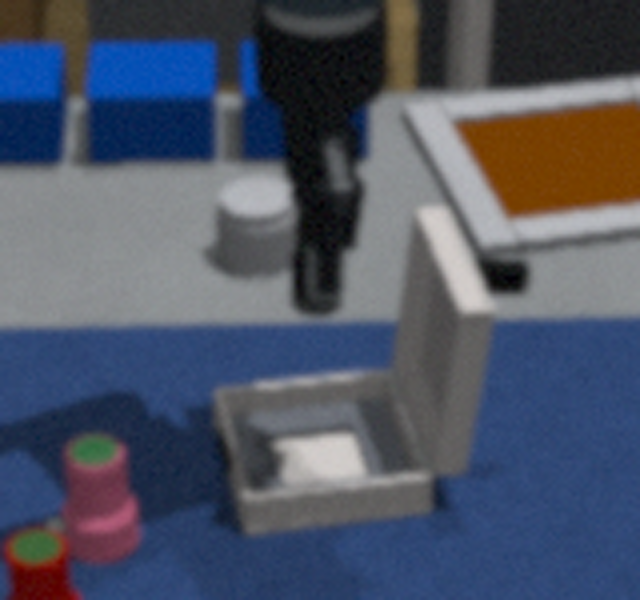

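```bash
python3 - <<'E'
from m import *
d=shot("side"); print(ray(d,290.5,154.5,.005)); 
for u,v in((214,388),(408,372),(245,528),(437,512)): print(ray(d,u/4+210,v/4+40,.03).round(4) if v<500 else ray(d,u/4+210,v/4+40,0).round(4))
E
```

```text
[0.5088382  0.29065395 0.005     ]
[0.4394 0.3359 0.03  ]
[0.5682 0.3497 0.03  ]
[0.4578 0.2264 0.    ]
[ 0.58    0.2382 -0.    ]
```

Emit:
{"op": "carry_out", "data": {"rows": [[[3.5, -1, 0], 0], [[0, 0, 20], 0], [[0, 0, 35], 0], [[0, 0, 30], 0], [[0, 0, 20], 0], [[0, 0, 10], 0], [[0, 0, 2], 0], [[0, 0, 0], 0]]}}

```text
time_s: 31.4
eef_pos: [0.5097, 0.2931, -0.0086]
orientation: [-0.0, 0.997, 0.082, 0.0]
wrist_force: [-0.6, 0.1, -1.4]
grip_width: 0.0304
```

Emit:
{"op": "carry_out", "data": {"rows": [[[0, 0, 1], 0], [[0, 0, 1], 0], [[0, 0, 1], 0], [[0, 0, 0], 0], [[0, 0, 0], 0]]}}

```text
time_s: 31.9
eef_pos: [0.5093, 0.2929, -0.0118]
orientation: [-0.0, 0.997, 0.082, 0.0]
wrist_force: [0.1, -0.0, -1.3]
grip_width: 0.0305
```

Emit:
{"op": "carry_out", "data": {"rows": [[[0, 0, 1], 0], [[0, 0, 1], 0], [[0, 0, 1], 0], [[0, 0, 0], 0], [[0, 0, 0], 0]]}}

```text
time_s: 32.4
eef_pos: [0.5093, 0.2929, -0.0151]
orientation: [0.0, 0.997, 0.082, -0.0]
wrist_force: [0.4, 0.4, -1.7]
grip_width: 0.0305
```

Emit:
{"op": "carry_out", "data": {"rows": [[[0, 0, 0.5], 0], [[0, 0, 0.5], 0], [[0, 0, 0], 0], [[0, 0, 0], 0]]}}

```text
time_s: 32.8
eef_pos: [0.5093, 0.2929, -0.0158]
orientation: [-0.0, 0.997, 0.082, 0.0]
wrist_force: [-0.5, -0.3, 2.6]
grip_width: 0.0306
```

Contact came at the expected height. Release, rise and check.

Emit:
{"op": "carry_out", "data": {"rows": [[[0, 0, 0], 0], [[0, 0, 0], 0], [[0, 0, 0], 0], [[0, 0, 0], 0], [[0, 0, 0], 0]], "grip": 48}}

```text
time_s: 33.3
eef_pos: [0.5093, 0.2929, -0.0161]
orientation: [-0.0, 0.997, 0.082, -0.0]
wrist_force: [-0.9, 0.5, 0.3]
grip_width: 0.0478
```

Emit:
{"op": "carry_out", "data": {"rows": [[[0, 0, -10], 0], [[0, 0, -40], 0], [[0, 0, -50], 0], [[0, 0, -50], 0], [[0, 0, -40], 0], [[0, 0, 0], 0], [[0, 0, 0], 0]]}}

```text
time_s: 34.0
eef_pos: [0.5098, 0.2932, 0.1757]
orientation: [-0.001, 0.997, 0.082, 0.001]
wrist_force: [-0.0, -0.0, -1.5]
grip_width: 0.048
```

```bash
python3 - <<'E'
from m import *
d=shot("side","s13.png",(210,40,370,190),4); s=manip.read_state();print(s["eef_pos"],s["wrist_force"],s["grip_width"])
b=blob(green(d),(290,148),18); print(b, b and ray(d,b[0],b[1],.043))
W=pts(d); a=np.radians(9.37); L=(W[...,:2]-[.509,.2925])@np.array([[np.cos(a),-np.sin(a)],[np.sin(a),np.cos(a)]])
m=(L[...,0]>.06)&(L[...,0]<.17)&(abs(L[...,1])<.07)&(W[...,2]>.06)&(W[...,2]<.2)
for z in np.arange(.06,.18,.02):
    q=L[m&(abs(W[...,2]-z)<.01)]; print(z.round(2),len(q), np.percentile(q[:,0],[5,50,95]).round(3) if len(q) else 0)
# fin: dark pixels
k=m&(d["img"].max(-1)<45); P=L[k]; print("fin",k.sum(),np.median(P,0),P.min(0),P.max(0),W[k][:,2].min(),W[k][:,2].max())
E
```

```text
[0.50893799 0.29267065 0.17411713] [ 0.34659838  0.19802357 -0.0665879 ] 0.04789860736261856
(np.float64(290.17241379310343), np.float64(143.10344827586206), 29) [0.50778219 0.28849705 0.043     ]
0.06 78 [0.062 0.076 0.081]
0.08 162 [0.064 0.078 0.083]
0.1 158 [0.066 0.079 0.085]
0.12 132 [0.067 0.079 0.122]
0.14 383 [0.07  0.082 0.119]
0.16 6 [0.07  0.074 0.077]
fin 53 [ 0.11072482 -0.00914638] [ 0.09916032 -0.01451155] [ 0.12294378 -0.00254542] 0.12684202046238063 0.14275163301250673
```

View pics/s13.png

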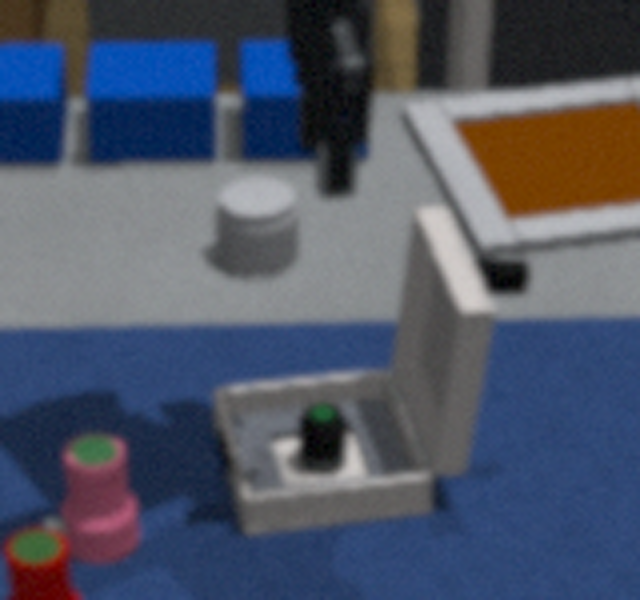

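The objective stands centred in the recess, its glass at (322,412) in the crop and the lid still open. I go back to the fin.

Emit:
{"op": "carry_out", "data": {"rows": [[[45, 0, 0], 0], [[45, 0, 0], 0], [[37, 0, 0], 0], [[0, 0, 0], 0], [[0, 0, 40], 0], [[0, 0, 35], 0], [[0, 0, 20], 0], [[0, 0, 4], 0]]}}

```text
time_s: 34.85
eef_pos: [0.631, 0.312, 0.07]
orientation: [0.001, 0.997, 0.082, -0.004]
wrist_force: [-0.4, 0.4, 0.5]
grip_width: 0.0481
```

Emit:
{"op": "carry_out", "data": {"rows": [[[0, 0, 0], 0], [[0, 0, 0], 0], [[0, 0, 0], 0], [[0, 0, 0], 0], [[0, 0, 0], 0], [[0, 0, 0], 0]], "grip": 0, "squeeze": 25}}

```text
time_s: 35.45
eef_pos: [0.6354, 0.3119, 0.0762]
orientation: [0.001, 0.997, 0.082, 0.001]
wrist_force: [1.6, -7.8, -1.0]
grip_width: 0.0132
```

```bash
python3 - <<'E'
from m import *
s=manip.read_state()["eef_pos"];print(s,manip.read_state()["wrist_force"])
a=np.radians(9.25); p0=np.array([.4619,.285,.0305]); D=s-p0
x=(D[0]*np.cos(a)+D[1]*np.sin(a))*1e3; print("along",x,"lat",(D[0]*np.sin(a)-D[1]*np.cos(a))*1e3,"z",D[2]*1e3)
a0=np.arctan2(49,-106);r=np.hypot(49,106); f=lambda p:np.array([r*np.cos(a0-p)+106,r*np.sin(a0-p)-49])
ph=min(np.linspace(1,1.9,901),key=lambda p:np.hypot(*(f(p)-[x,D[2]*1e3]))); print(ph,f(ph))
P=np.array([f(p) for p in np.linspace(ph,0,25)]);P[0]=[x,D[2]*1e3]
print((np.diff(P,axis=0)*[1,-1]).round(1).tolist())
E
```

```text
[0.63536729 0.31190979 0.07623729] [ 1.55135563 -7.7883975  -1.02395718]
along 175.5371321244623 lat 1.3237072041241138 z 45.737293363040926
1.771 [175.10138624  45.13818789]
[[-7.6, -4.2], [-7.5, -4.3], [-7.8, -3.7], [-8.0, -3.2], [-8.2, -2.6], [-8.4, -1.9], [-8.5, -1.3], [-8.6, -0.7], [-8.6, -0.1], [-8.6, 0.6], [-8.5, 1.2], [-8.4, 1.8], [-8.3, 2.5], [-8.1, 3.1], [-7.8, 3.6], [-7.5, 4.2], [-7.2, 4.8], [-6.8, 5.3], [-6.4, 5.8], [-6.0, 6.2], [-5.5, 6.6], [-5.0, 7.0], [-4.5, 7.4], [-3.9, 7.7]]
```

Emit:
{"op": "carry_out", "data": {"rows": [[[-7.6, 1, -4.2], 0], [[-7.5, 0.5, -4.3], 0], [[-7.8, 0, -3.7], 0], [[-8, 0, -3.2], 0], [[-8.2, 0, -2.6], 0], [[-8.4, 0, -1.9], 0], [[-8.5, 0, -1.3], 0], [[-8.6, 0, -0.7], 0]]}}

```text
time_s: 36.25
eef_pos: [0.5707, 0.3015, 0.0974]
orientation: [-0.0, 0.997, 0.082, 0.0]
wrist_force: [2.4, -2.7, -2.0]
grip_width: 0.0131
```

Emit:
{"op": "carry_out", "data": {"rows": [[[-8.6, -0.5, -0.1], 0], [[-8.6, -0.5, 0.6], 0], [[-8.5, -0.5, 1.2], 0], [[-8.4, -0.5, 1.8], 0], [[-8.3, 0, 2.5], 0], [[-8.1, 0, 3.1], 0], [[-7.8, 0, 3.6], 0], [[-7.5, 0, 4.2], 0]]}}

```text
time_s: 37.05
eef_pos: [0.5051, 0.291, 0.0803]
orientation: [0.001, 0.997, 0.082, -0.0]
wrist_force: [3.4, -11.5, 2.4]
grip_width: 0.0134
```

Emit:
{"op": "carry_out", "data": {"rows": [[[-7.2, 0, 4.8], 0], [[-6.8, 0, 5.3], 0], [[-6.4, 0, 5.8], 0], [[-6, 0, 6.2], 0], [[-5.5, 0, 6.6], 0], [[-5, 0, 7], 0], [[-4.5, 0, 7.4], 0], [[-3, 0, 6], 0]]}}

```text
time_s: 37.85
eef_pos: [0.4598, 0.2837, 0.0306]
orientation: [0.001, 0.997, 0.082, -0.002]
wrist_force: [-0.6, -11.5, 3.3]
grip_width: 0.0133
```

Emit:
{"op": "carry_out", "data": {"rows": [[[0, 1.5, 0], 0], [[0, 0, 0], 0], [[0, 0, 0], 0], [[0, 0, 0], 0], [[0, 0, 0], 0], [[0, 0, 0], 0]], "grip": 40}}

```text
time_s: 38.45
eef_pos: [0.4623, 0.2843, 0.031]
orientation: [-0.0, 0.997, 0.082, 0.0]
wrist_force: [0.4, 0.1, -0.1]
grip_width: 0.0399
```

Emit:
{"op": "carry_out", "data": {"rows": [[[0, 0, -30], 0], [[0, 0, -30], 0], [[0, 0, 0], 0]]}}

```text
time_s: 38.75
eef_pos: [0.4646, 0.2856, 0.0944]
orientation: [-0.001, 0.997, 0.082, 0.003]
wrist_force: [0.7, 0.9, 0.0]
grip_width: 0.0398
```

Emit:
{"op": "carry_out", "data": {"rows": [[[1, 0, 0], 0], [[0, 0, 0], 0], [[0, 0, 0], 0], [[0, 0, 0], 0], [[0, 0, 10], 0], [[0, 0, 8], 0], [[0, 0, 4], 0], [[0, 0, 0], 0]], "grip": 0}}

```text
time_s: 39.55
eef_pos: [0.4626, 0.2838, 0.0677]
orientation: [0.0, 0.997, 0.082, -0.001]
wrist_force: [0.1, -0.0, 0.3]
grip_width: 0.0001
```

```bash
python3 - <<'E'
from m import *
s=manip.read_state();print(s["eef_pos"],s["wrist_force"],s["grip_width"])
E
```

```text
[0.46257248 0.28384199 0.06772642] [ 0.13596417 -0.00462761  0.33732092] 0.00010126669100584548
```

Emit:
{"op": "carry_out", "data": {"rows": [[[0, 0, 2], 0], [[0, 0, 2], 0], [[0, 0, 1], 0], [[0, 0, 1], 0], [[0, 0, 1], 0], [[0, 0, 0], 0]]}}

```text
time_s: 40.15
eef_pos: [0.4632, 0.2842, 0.0618]
orientation: [0.0, 0.997, 0.082, -0.0]
wrist_force: [0.3, 0.3, -0.5]
grip_width: -0.0003
```

Emit:
{"op": "carry_out", "data": {"rows": [[[0, 0, 1], 0], [[0, 0, 1], 0], [[0, 0, 0], 0], [[0, 0, 0], 0]]}}

```text
time_s: 40.55
eef_pos: [0.4633, 0.2843, 0.0599]
orientation: [0.0, 0.997, 0.082, -0.0]
wrist_force: [0.5, 0.5, 0.3]
grip_width: 0.0003
```

Emit:
{"op": "carry_out", "data": {"rows": [[[0, 0, 1], 0], [[0, 0, 1], 0], [[0, 0, 0], 0], [[0, 0, 0], 0]]}}

```text
time_s: 40.95
eef_pos: [0.4632, 0.2842, 0.0578]
orientation: [0.0, 0.997, 0.082, -0.0]
wrist_force: [-0.3, 0.2, 0.2]
grip_width: -0.0002
```

Emit:
{"op": "carry_out", "data": {"rows": [[[0, 0, 1], 0], [[0, 0, 0], 0], [[0, 0, 0], 0]]}}

```text
time_s: 41.25
eef_pos: [0.4632, 0.2842, 0.0569]
orientation: [0.0, 0.997, 0.082, -0.0]
wrist_force: [-0.7, -0.3, -0.5]
grip_width: 0.0004
```

Emit:
{"op": "carry_out", "data": {"rows": [[[0, 0, 1], 0], [[0, 0, 1], 0], [[0, 0, 0], 0], [[0, 0, 0], 0]]}}

```text
time_s: 41.65
eef_pos: [0.4632, 0.2842, 0.0548]
orientation: [0.0, 0.997, 0.082, -0.0]
wrist_force: [0.0, -0.1, -0.0]
grip_width: -0.0001
```

Emit:
{"op": "carry_out", "data": {"rows": [[[0, 0, 1], 0], [[0, 0, 0], 0], [[0, 0, 0], 0]]}}

```text
time_s: 41.95
eef_pos: [0.4633, 0.2843, 0.0539]
orientation: [-0.0, 0.997, 0.082, 0.0]
wrist_force: [-0.1, 0.4, 0.1]
grip_width: 0.0001
```

Emit:
{"op": "carry_out", "data": {"rows": [[[0, 0, 1], 0], [[0, 0, 0], 0], [[0, 0, 0], 0]]}}

```text
time_s: 42.25
eef_pos: [0.4633, 0.2843, 0.0537]
orientation: [-0.0, 0.997, 0.082, 0.0]
wrist_force: [-3.5, -1.7, 10.9]
grip_width: -0.0005
```

Emit:
{"op": "carry_out", "data": {"rows": [[[0, 0, 1], 0], [[0, 0, 0], 0], [[0, 0, 0], 0]]}}

```text
time_s: 42.55
eef_pos: [0.4633, 0.2843, 0.0536]
orientation: [-0.0, 0.997, 0.082, 0.0]
wrist_force: [-6.2, -2.8, 22.3]
grip_width: 0.0
```

Emit:
{"op": "carry_out", "data": {"rows": [[[0, 0, -10], 0], [[0, 0, -40], 0], [[0, 0, -50], 0], [[0, 0, -40], 0], [[-20, 45, 0], 0], [[-20, 45, 0], 0], [[-20, 45, 0], 0], [[0, 45, 0], 0]]}}

```text
time_s: 43.35
eef_pos: [0.4309, 0.0952, 0.1919]
orientation: [0.0, 0.997, 0.082, -0.001]
wrist_force: [0.5, 1.2, 0.1]
grip_width: -0.0001
```

Emit:
{"op": "carry_out", "data": {"rows": [[[0, 45, 0], 0], [[0, 45, 0], 0], [[0, 0, 0], 0], [[0, 0, 0], 0]]}}

```text
time_s: 43.75
eef_pos: [0.4481, 0.0072, 0.192]
orientation: [-0.0, 0.997, 0.08, 0.0]
wrist_force: [-0.5, 1.0, -0.3]
grip_width: -0.0
```

```bash
python3 - <<'E'
from m import *
d=shot("side","s14.png"); W=pts(d); s=manip.read_state();print(s["eef_pos"],s["wrist_force"])
a=np.radians(9.37); L=(W[...,:2]-[.509,.2925])@np.array([[np.cos(a),-np.sin(a)],[np.sin(a),np.cos(a)]])
m=(abs(L[...,0])<.055)&(abs(L[...,1])<.055)&(W[...,2]>.04)&(W[...,2]<.065)
z=W[m][:,2];c=np.polyfit(L[m][:,0],z,1);print("lid top: slope rad",c[0],"z mid",c[1],len(z))
D=shot("top"); W=pts(D); L=(W[...,:2]-[.5055,.2924])@np.array([[np.cos(a),-np.sin(a)],[np.sin(a),np.cos(a)]])
m=(abs(L[...,0])<.055)&(abs(L[...,1])<.055)&(W[...,2]>.04)&(W[...,2]<.065)
if m.sum()>50: c=np.polyfit(L[m][:,0],W[m][:,2],1);print("top cam",c,m.sum())
im=cv2.hconcat([d["img"][100:390,160:420,::-1],D["img"][100:390,60:440,::-1]]);cv2.imwrite("pics/c14.png",cv2.resize(im,None,fx=1.25,fy=1.25))
E
```

```text
[0.44799748 0.00812663 0.19191194] [0.15049657 0.57571705 0.14751976]
lid top: slope rad -0.0043830889856987165 z mid 0.051218837663042895 970
top cam [-0.00183495  0.05197614] 2543
```

View pics/c14.png

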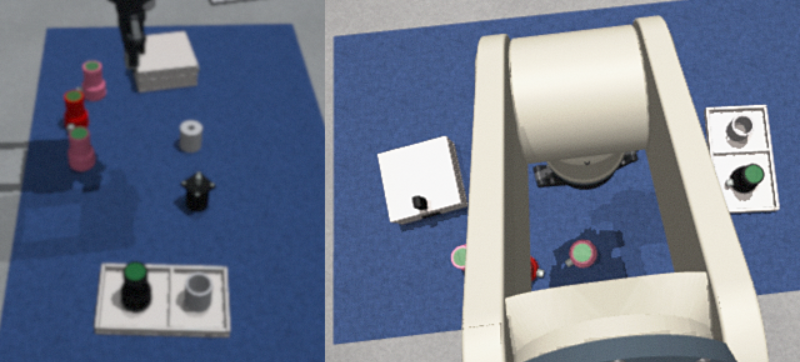

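The lid is level (slope −0.002 to −0.004 rad, top at 52 mm) and took 22 N without yielding. The lens stands at about (135,285) and the tube at (197,290) in the left crop, and the look-alikes have not moved. Handing in.

```bash
python3 -c "
from plant import manip
print(manip.finish_job(), manip.read_state()['time_s'])"
```

```text
the job is handed in; nothing more can be done
the job is handed in; nothing more can be done
```

All three parts are put away and the job is handed in, at about 44 s of the 141 s limit. The lens barrel stands in the tray's bigger cell and the extension tube in the smaller one. I opened the case, stood the objective in the foam recess, and closed the case again.

**Final checks:**
- **Tray:** the last pictures show both parts upright in their cells. Both glass parts were lowered until the wrist felt contact at the expected height, then released.
- **Case:** the objective was seen upright and centred in the recess before I closed the lid. The shut lid took 22 N without yielding, and both cameras measure it level within 0.005 rad, with its top at about 52 mm.
- **Look-alikes:** the gearhead and bushing look untouched. I didn't touch the pink and red look-alikes.

**What disagreed:**
- **Reported height:** the real fingertips were about 31 mm above the reported tool height. My first grasp closed on air above the lens and moved nothing; I worked with that offset from then on. Contact on the fin while pressing the lid shut came about 6 mm lower than the offset predicted. I can't fully explain that gap, but the lid's firm resistance and level top show it is shut.
- **Cameras:** the top and side cameras differed by about 4 mm in y, so I averaged or corrected for it.

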